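# Knock a stuck measuring cell out of its nest

### The job

The orange measuring cell is stuck in the white-and-aluminium nest. Take the red C-shaped knockout tool by its black handle, bring its rod in under the nest, feel gently for the knockout hole in the underside and push the cell up until it stands about 12 mm proud of the block, still gripped upright in the nest. Never force the tool against the nest or ram the cell, and do not touch the cell with the gripper itself; then stand the tool upright back on its blue mat and let go, leaving the rack, bottle and beaker alone.

Things in the scene. Friction and masses are not known exactly. Their poses are not given: they have to be found in the camera images.
- nest: Fixed bridge-shaped nest; origin on the table under its middle, z up. Aluminium block (78 mm in x, 74 in y, top 124 mm above the table) on two white legs at its y sides (37 to 50 mm either side; feet 8 mm thick out to 74 mm). The space below is open along x, 74 mm wide, 78 mm high. Keep the tool's force on the nest under 25 N.
- nest_rim (a point): On the nest's axis at the block's top face, 124 mm above the table. The cavity below it is 42 x 32 mm, 36 mm deep (floor 88 mm above the table). Two brass spring pads in its y walls grip the cell: it slides only under some 7 to 13 N, and stays where it is pushed, up to 18 mm above the floor.
- nest_under (a point): On the nest's axis at the underside, 78 mm above the table. Within 21 mm in x either side it is a dark sole plate, 10 mm thick, the cavity's floor. Its one through hole is 11 mm in nest x, 18 mm in nest y, centred at y = 0, but the sole may be clamped anywhere along x, unmeasured: the hole's centre is from 8 mm before to 8 mm beyond this point in x. Gentle pressure does not shift it.
- cell: Orange block, 40 x 30 x 34 mm (x, y, z), about 80 g, with a white window on top. Origin at the centre of its underside. It starts on the cavity floor with its top 2 mm below the block's top face. When it is 12 mm proud its origin is 102 mm above the table. Keep the rod's force on it below 25 N.
- tool: Free-standing C-shaped knockout tool, 0.3 to 0.5 kg, 191 mm high; origin on its rod's axis at the foot's underside, z up. Red spine at x = -66 to -54 mm, 24 mm wide; red top arm from z = 138 to 150 mm. The C is open to +x: moved along +x it goes over the block from the nest's -x side (or +x side, turned), foot and rod under the block, arm above.
- tool_grip (a point): Middle of the tool's black handle, on the rod's axis, 171 mm above the tool's underside. The handle is 16 mm in tool x, 30 mm in tool y, from z = 150 to 191 mm; grip it across the 16 mm (fingers closing along the tool's x).
- rod_tip (a point): Top of the tool's upright brass rod (8 mm diameter, flat tip), 60 mm above the tool's underside; it stands on the foot at the tool's x = y = 0.
- tool_foot (a point): Centre of the underside of the tool's steel foot plate (90 mm in x, 44 mm in y, 10 mm thick), 23 mm in -x from the rod's axis.
- mat: Fixed thin black mat with a blue face, 160 x 120 mm (x, y), 3 mm thick; origin at the centre of its underside. The tool stands on it at the start, its x roughly along the mat's x.
- rack: White cuvette rack, 60 x 150 mm, 53 mm high, loose, leave it alone. Origin at the centre of its underside. It may stand to the left or the right, with the mat on the other hand.
- bottle: Amber reagent bottle, 60 mm diameter, 130 mm high, loose, leave it alone. Origin at the centre of its underside.
- beaker: Glass beaker, 64 mm diameter at the rim, 80 mm high, loose, leave it alone. Origin at the centre of its underside.
There are look-alikes about, which are no part of the job. Several things look just like the mat: the one meant starts nearest to the robot's base. What is shaped like the tool but pink is not meant.

How it is judged:
By the outcome, as a careful person would: the job done as asked, in the order asked, and still so for the second after the job is handed in, with the robot touching nothing.
It also fails if it takes over 61 s, if anything falls off the work surface, if the arm or the gripper's body presses on something with over 40 N, if the wrist force passes 120 N, or if a joint passes its speed limit or range.

### The arm

A 6-joint arm with a two-finger parallel gripper is mounted at the origin on the work surface. World frame = base frame: x ahead of the robot, y to its left, z up, the work surface at z = 0. Lengths are in m, angles in rad, forces in N, time in s.
With the tool pointing down it reaches from about 0.35 to 0.85 m from the base axis. Payload 8.1 kg.
Tool frame: the origin (TCP) lies at the very end of the fingers, on their centre line; the grasp point (between the pads) lies 19 mm behind it; z points along the fingers, y is the line along which they close (so a half turn about z gives the same grasp; the last joint's range is limited). The gripper opens to 93 mm and grips with 3 to 60 N. Pads are 15 mm wide; open, the fingers measure 128 mm over their backs; the gripper's body (75 mm by 188 mm) begins 65 mm behind the grasp point.
Start: joints at [1.121, 0.13, 1.488, -0, 1.523, -0.085], TCP at [0.214, 0.561, 0.191] pointing down, gripper open.
Joint ranges: [-2.96, 2.96], [-0.89, 2.26], [0.02, 2.5], [-1.34, 4.48], [0, 2.73], [-2.66, 2.66]. Speed limits (rad/s): [2.39, 2.39, 2.79, 3.14, 3.14, 3.14].

### API

Orientations are given as a rotation vector (axis times angle).
In Python, from plant import monitor, eyes, ticket gives the robot as it stands.
- The arm moves only by the tool arm_command, never from a script. Its argument "deltas" is a list that holds one entry, the list of rows, each a list of 6 numbers: the shift along the world's x, y, z in cm, then the turn, a rotation vector about the world's x, y, z in degrees. In form: [[[tx, ty, tz, rx, ry, rz], ...]]. A call has 1 to 12 rows; each row shifts and turns the commanded pose from where the row before left it; what a row does not reach is not made up. A row lasts 1/12 s, in which the tool goes at most 41.7 mm and 7.16 degrees, less where a joint would pass 70% of its speed; a pose out of reach is approached as far as the arm can. A call is refused whole if a number of a shift passes 4.17 or a number of a turn 7.16, either way. A call with a gripper value outside its range is refused whole. "gripper" is the opening, from -1 (shut) to 1 (fully open), set as the call begins (left out, the last holds). The fingers move at their own pace and stop on an object; "squeeze" is the grip in N (left out, the last holds). Time passes only in rows, so rows that do not move let the fingers close. It gives the time, the measured TCP pose, the force, the opening and the grip force at its end, in the units of the state.
- monitor.read_state(): the state, without advancing time (a new reading comes with each control period).
- eyes.read_camera(name): name is "scene" or "top"; returns the picture (384x512x3 uint8, blue, green, red); there is no depth.
- eyes.camera_model(name): a dict with "fx", "fy", "cx", "cy" (pixels), "k1" (the pictures are not rectified: a ray, as slopes to the right and down, at radius r is drawn at 1 + k1 r^2 times it, then the intrinsics apply), "rvec" (rotation vector, rad) and "tvec" (3), from world to camera coordinates, as OpenCV has them. Camera axes: x right, y down, z forward; pixel columns grow to the right and rows downward; lengths in m; the calibration is good to about 2 mm. A picture is of the moment at which its call begins. camera_model takes no time and is no camera call.
- ticket.close_job(): hands the job in; it is judged then, once.
The state is a dict: "t": time; "q": joint angles; "dq": joint speeds; "joint_torque": joint torques, N m; "tool_pos": TCP position; "orientation": TCP orientation; "force": force on the tool from outside, world axes, zero at the start; "wrist_torque": the same for the moment, N m; "opening": finger opening in m; "gripper_force": force on a finger pad.
Only numpy, scipy, OpenCV 4.12 (cv2) and the standard library are available. Lean on these libraries where they do the work, as an engineer would, in place of code of your own. Each camera call takes 0.05 s, during which the arm holds its last target. There are 200 camera calls.

## Working session

There is one attempt and no reset: what is moved stays moved. The work goes in short steps, Python scripts to look and compute and a tool call to move; the robot and the scene stay as the last step left them, time stands still between calls to the robot, and variables do not carry over. Pictures are saved under pics/ and viewed, at most 10 in all, crops included, and the job is handed in when it is done.

Besides the shell and the picture viewer there is one more tool, called after "Call:" in YAML: its name, and indented under it one key for each argument. arm_command: Moves the arm, as the interface text tells. Its arguments: {"type":"object","properties":{"deltas":{"type":"array"},"gripper":{"type":"number"},"squeeze":{"type":"number"}},"required":["deltas"]}

```bash
mkdir -p pics; ls; cat > h.py <<'E'
import numpy as np, cv2
from plant import monitor, eyes, ticket
def cam(n):
    m=eyes.camera_model(n); R=cv2.Rodrigues(np.array(m["rvec"],float))[0]; t=np.array(m["tvec"],float).ravel(); return m,R,t
def ray(n,u,v):
    m,R,t=cam(n); a=np.array([(u-m["cx"])/m["fx"],(v-m["cy"])/m["fy"]]); s=a.copy()
    for _ in range(30): s=a/(1+m["k1"]*(s@s))
    d=R.T@np.array([s[0],s[1],1]); return -R.T@t,d/np.linalg.norm(d)
def onz(n,u,v,z):
    c,d=ray(n,u,v); return c+d*(z-c[2])/d[2]
def tri(p1,p2):
    (c1,d1),(c2,d2)=ray("scene",*p1),ray("top",*p2)
    A=np.array([d1,-d2]).T; s=np.linalg.lstsq(A,c2-c1,rcond=None)[0]
    a,b=c1+s[0]*d1,c2+s[1]*d2; return (a+b)/2,np.linalg.norm(a-b)
def proj(n,P):
    m,R,t=cam(n); p=R@np.array(P)+t; s=p[:2]/p[2]; s=s*(1+m["k1"]*(s@s)); return np.array([s[0]*m["fx"]+m["cx"],s[1]*m["fy"]+m["cy"]])
E
python3 - <<'E'
from h import *
a=eyes.read_camera("scene");b=eyes.read_camera("top")
cv2.imwrite("pics/s0r.png",a);cv2.imwrite("pics/t0r.png",b)
cv2.imwrite("pics/s0.png",cv2.resize(a,(800,600)));cv2.imwrite("pics/t0.png",cv2.resize(b,(800,600)))
for n in("scene","top"):
    m,R,t=cam(n);print(n,m,"pos",-R.T@t)
s=monitor.read_state();print(s)
E
```

```text
pics
scene {'fx': 388.4281235040922, 'fy': 388.4281235040922, 'cx': 258.89536006809175, 'cy': 194.0384486460309, 'k1': -0.09618853438363474, 'rvec': array([ 1.19829223,  2.2378229 , -1.06379883]), 'tvec': array([ 0.23920026, -0.23320933,  1.51654173])} pos [1.21796409 0.54988329 0.79100823]
top {'fx': 479.19358928836164, 'fy': 479.19358928836164, 'cx': 255.55623272850664, 'cy': 189.35304053422402, 'k1': -0.025325884568092216, 'rvec': array([ 2.15317368, -2.14769384,  0.18013293]), 'tvec': array([0.06388047, 0.54689902, 1.24900194])} pos [0.35284669 0.08600699 1.31578384]
{'t': 0.1, 'q': array([ 1.12062393e+00,  1.31101318e-01,  1.48916952e+00, -1.85639543e-05,
        1.52301695e+00, -8.54174012e-02]), 'dq': array([ 4.57730866e-04, -3.64092215e-03, -2.01300659e-03,  1.80205160e-03,
        6.11555232e-04, -2.37765059e-05]), 'joint_torque': array([ 1.98047259e-03, -5.61340785e+01, -4.93095410e+01,  7.71925575e-02,
        2.92622525e-02, -1.01314536e-04]), 'tool_pos': array([0.21377989, 0.56001452, 0.19048351]), 'orientation': array([-5.69705161e-01, -3.08906589e+00,  2.57515874e-03]), 'force': array([ 0.19120048,  0.19040143, -0.64667762]), 'wrist_torque': array([ 0.01220843, -0.02407014, -0.014138  ]), 'gripper_force': 0.0, 'opening': 0.09285715897488253}
```

View pics/s0.png

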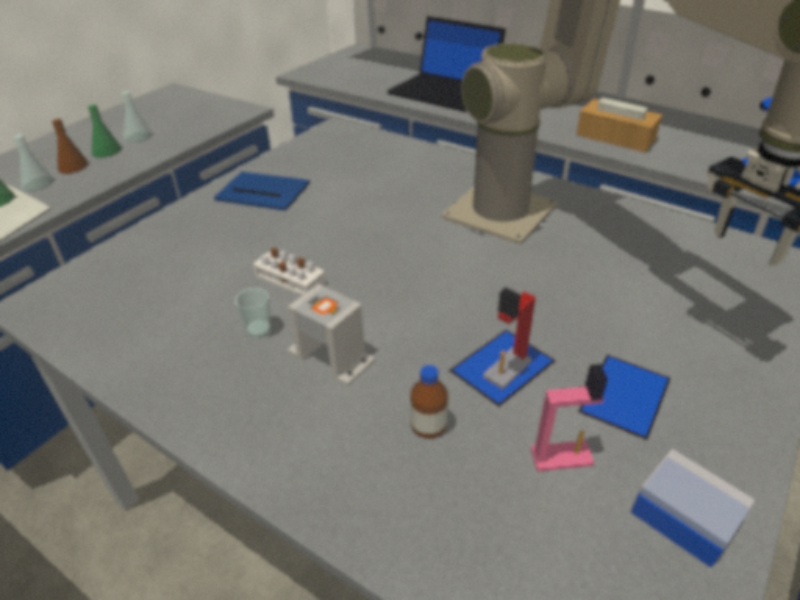

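View pics/t0.png

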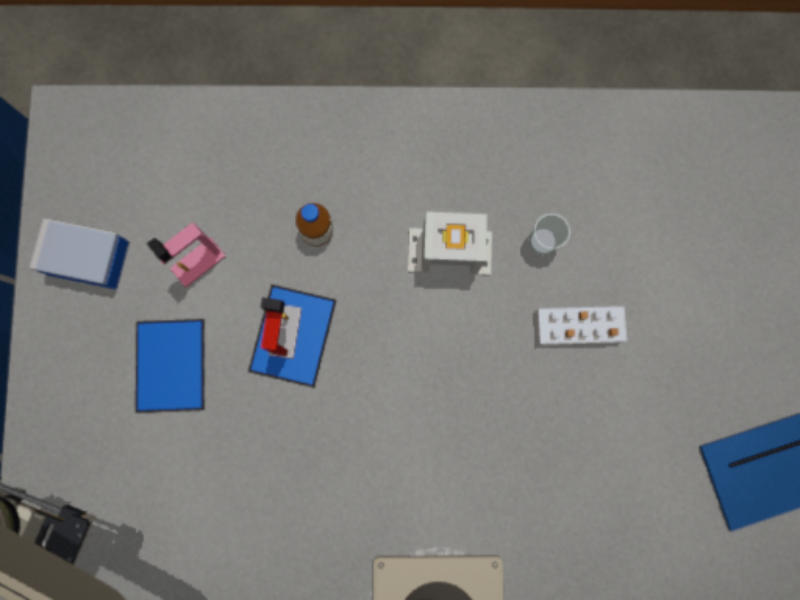

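The scene view shows the red tool on the near blue mat at about (515,340), and the nest at (330,330). In the top view the tool is at (285,330), its spine on the robot side and open towards +x. The nest is at (456,240), the bottle at (313,222), the beaker at (550,233) and the rack at (582,326). All of these are in 800x600 pixels.

```bash
python3 - <<'E'
from h import *
a=cv2.imread("pics/s0r.png");b=cv2.imread("pics/t0r.png")
def crop(im,x,y,w,h,k): return cv2.resize(im[y:y+h,x:x+w],None,fx=k,fy=k,interpolation=cv2.INTER_CUBIC)
c=np.zeros((600,800,3),np.uint8)
for im,x,y,px,py in((b,255,130,0,0),(b,155,180,400,0),(a,180,180,0,300),(a,285,180,400,300)):
    k=crop(im,x,y,66 if im is b else 80,50 if im is b else 60,6 if im is b else 5);k=k[:300,:400];c[py:py+k.shape[0],px:px+k.shape[1]]=k
cv2.imwrite("pics/crops.png",c)
def big(m,n,k=1):
    cs=cv2.findContours(m,cv2.RETR_EXTERNAL,cv2.CHAIN_APPROX_NONE)[0]
    for q in sorted(cs,key=cv2.contourArea)[::-1][:k]:
        r=cv2.minAreaRect(q);print(n,cv2.contourArea(q),np.round(r[0],1),np.round(r[1],1),round(r[2],1),"box",np.round(cv2.boxPoints(r),1).tolist())
for n,im in(("scene",a),("top",b)):
    h=cv2.cvtColor(im,cv2.COLOR_BGR2HSV);H,S,V=cv2.split(h)
    big(((H>100)&(H<125)&(S>150)&(V>90)).astype(np.uint8),n+" blue",6)
    big((((H<4)|(H>174))&(S>190)&(V>70)).astype(np.uint8),n+" red",3)
    big(((H>5)&(H<22)&(S>150)&(V>150)).astype(np.uint8),n+" orange",4)
    big((V<60).astype(np.uint8),n+" dark",8)
E
```

```text
scene blue 1419.0 [400.  252.5] [43.8 39.6] 21.8 box [[372.29998779296875, 262.70001220703125], [387.0, 226.0], [427.70001220703125, 242.3000030517578], [413.0, 279.0]]
scene blue 1090.5 [294.   33.4] [45.5 33.4] 9.5 box [[268.79998779296875, 46.099998474121094], [274.29998779296875, 13.199999809265137], [319.20001220703125, 20.700000762939453], [313.70001220703125, 53.599998474121094]]
scene blue 778.0 [321.  233.5] [35.1 51.2] 51.3 box [[290.0, 235.8000030517578], [330.0, 203.8000030517578], [352.0, 231.1999969482422], [312.0, 263.20001220703125]]
scene blue 678.0 [432.  339.2] [63.  12.5] 33.7 box [[402.3999938964844, 326.8999938964844], [409.29998779296875, 316.5], [461.70001220703125, 351.5], [454.79998779296875, 361.79998779296875]]
scene blue 607.5 [167.5 121.4] [53.4 17.3] 7.5 box [[139.89999389648438, 126.4000015258789], [142.1999969482422, 109.30000305175781], [195.10000610351562, 116.30000305175781], [192.8000030517578, 133.39999389648438]]
scene blue 61.5 [274.5 239. ] [8. 9.] 90.0 box [[270.0, 235.0], [279.0, 235.0], [279.0, 243.0], [270.0, 243.0]]
scene red 8.0 [336.  1
[... 3875 characters left out ...]
.0, 179.0], [8.0, 289.0]]
top dark 404.0 [454.5   3.5] [  7. 113.] 90.0 box [[398.0, 0.0], [511.0, 0.0], [511.0, 7.0], [398.0, 7.0]]
top dark 183.0 [  6.5 328.5] [25. 13.] 90.0 box [[-0.0, 316.0], [13.0, 316.0], [13.0, 341.0], [0.0, 341.0]]
top dark 149.5 [42.  1.] [ 2. 84.] 90.0 box [[-0.0, 0.0], [84.0, 0.0], [84.0, 2.0], [0.0, 2.0]]
top dark 89.5 [101.8 159.9] [16.4  6.7] 51.3 box [[94.0, 155.60000610351562], [99.30000305175781, 151.39999389648438], [109.5, 164.1999969482422], [104.30000305175781, 168.39999389648438]]
top dark 78.5 [174.3 195. ] [13.4  7.4] 8.1 box [[167.1999969482422, 197.6999969482422], [168.1999969482422, 190.5], [181.5, 192.39999389648438], [180.5, 199.60000610351562]]
```

View pics/crops.png

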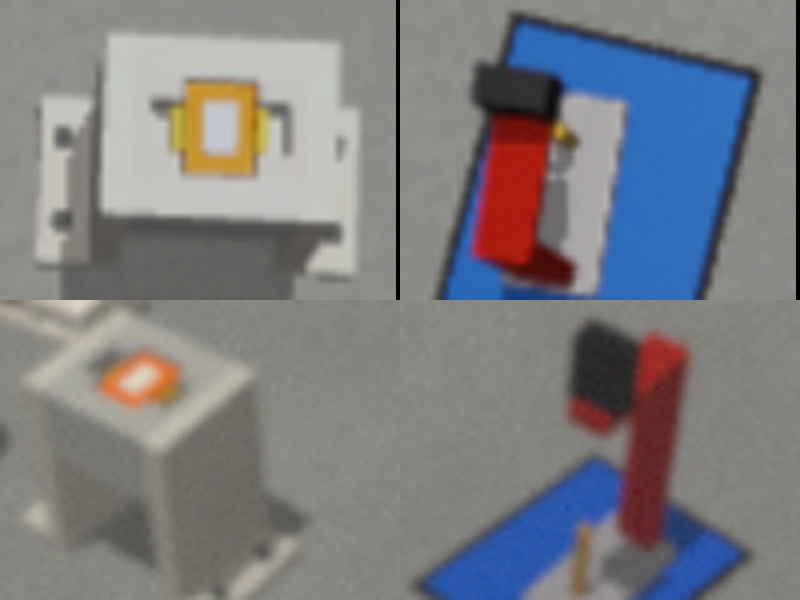

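Crops: the nest top corners, the cell window, the handle top and the foot edges are all clear. I'll cast rays from them.

```bash
python3 - <<'E'
from h import *
T=lambda u,v,ox,oy,k=6:((u+.5)/k-.5+ox,(v+.5)/k-.5+oy)
yaw=lambda a,b:round(np.degrees(np.arctan2((a-b)[1],(a-b)[0])),1)
nt=[T(u,v,255,130) for u,v in((107,33),(340,43),(340,222),(103,214))]
P=[onz("top",*p,.124) for p in nt]; print("nest top",np.round(np.mean(P,0),4),"yaw",yaw(P[0],P[3]),yaw(P[1],P[2]),yaw(P[0],P[1])-90,yaw(P[3],P[2])-90,[round(np.linalg.norm(P[i]-P[i-1]),3) for i in range(4)])
ns=[T(u,v,180,180,5) for u,v in((120,315),(28,380),(155,445),(255,373))]
Q=[onz("scene",*p,.124) for p in ns]; print("nest scene",np.round(np.mean(Q,0),4),[round(np.linalg.norm(Q[i]-Q[i-1]),3) for i in range(4)])
# scene crop rows shifted by 300 in mosaic
ns=[T(u,v-300,180,180,5) for u,v in((120,315),(28,380),(155,445),(255,373))]
Q=[onz("scene",*p,.124) for p in ns]; print("nest scene",np.round(np.mean(Q,0),4),np.round(Q,3).tolist(),[round(np.linalg.norm(Q[i]-Q[i-1]),3) for i in range(4)])
print("tri nest", tri(np.mean(ns,0),np.mean(nt,0)))
w=tri(T(140,379-300,180,180,5),T(220,129,255,130));print("window tri",w)
cw=onz("top",*T(220,129,255,130),.122);print("cell",cw)
# tool
ht=[T(u-400,v,155,180) for u,v in((480,62),(562,74),(556,118),(474,106))]
P=[onz("top",*p,.194) for p in ht];print("handle top",np.round(np.mean(P,0),4),yaw(P[0],P[3]),yaw(P[0],P[1])-90,yaw(P[3],P[2])-90,[round(np.linalg.norm(P[i]-P[i-1]),3) for i in range(4)])
f=[onz("top",*T(u-400,v,155,180),.013) for u,v in((570,94),(626,101),(598,294))];print("foot",np.round(f,4),yaw(f[1],f[2]),yaw(f[0],f[1])-90)
ra=tri(T(585-400,526-300,285,180,5),T(564-400,128,155,180));print("rod tip tri",ra,"top@.063",onz("top",*T(564-400,128,155,180),.063),"scene@.063",onz("scene",*T(585-400,526-300,285,180,5),.063))
# handle top in scene: black top face ~ corners
hs=[T(u-400,v-300,285,180,5) for u,v in((592,320),(640,338))];print("handle scene pts",[np.round(onz("scene",*p,.194),4) for p in hs])
m=[onz("top",*p,.003) for p in cv2.boxPoints(((186.7,214.3),(41,55.7),14.3))];print("mat",np.round(np.mean(m,0),4))
c=T(515-400,15,155,180);d=T(758-400,72,155,180);c,d=onz("top",*c,.003),onz("top",*d,.003);print("mat edge",np.round((c,d),4),yaw(c,d)-90,np.linalg.norm(c-d))
for n,p in(("bottle",(316*.64,240*.64)),("beaker",(543*.64,240*.64)),("rack",(582*.64,330*.64))):print(n,np.round(onz("top",*p,.02),3))
E
```

```text
nest top [ 0.6338 -0.0254  0.124 ] yaw -1.5 -1.0 -2.200000000000003 -1.7000000000000028 [np.float64(0.079), np.float64(0.1), np.float64(0.078), np.float64(0.1)]
nest scene [0.8007 0.1136 0.124 ] [np.float64(0.075), np.float64(0.055), np.float64(0.073), np.float64(0.059)]
nest scene [ 0.6353 -0.0245  0.124 ] [[0.599, -0.069, 0.124], [0.67, -0.073, 0.124], [0.673, 0.018, 0.124], [0.598, 0.026, 0.124]] [np.float64(0.095), np.float64(0.071), np.float64(0.092), np.float64(0.075)]
tri nest (array([ 0.63410766, -0.02553749,  0.12175159]), np.float64(0.00011866952200265616))
window tri (array([ 0.6339875 , -0.02482289,  0.12139253]), np.float64(0.0006663376999249709))
cell [ 0.63364296 -0.0244922   0.122     ]
handle top [0.5102 0.2596 0.194 ] -6.0 -8.200000000000003 -8.200000000000003 [np.float64(0.018), np.float64(0.033), np.float64(0.018), np.float64(0.033)]
foot [[0.5339 0.2639 0.013 ]
 [0.5307 0.2382 0.013 ]
 [0.4426 0.249  0.013 ]] -7.0 -7.0
rod tip tri (array([0.51147282, 0.26023635, 0.06269226]), np.float64(0.001990601042127216)) top@.063 [0.51186003 0.25929171 0.063     ] scene@.063 [0.51127036 0.26122394 0.063     ]
handle scene pts [array([0.5051, 0.2491, 0.194 ]), array([0.505 , 0.2754, 0.194 ])]
mat [0.4831 0.2535 0.003 ]
mat edge [[0.572  0.2915 0.003 ]
 [0.5458 0.1789 0.003 ]] -13.099999999999994 0.11557055351522791
bottle [0.649 0.212 0.02 ]
beaker [ 0.651 -0.191  0.02 ]
rack [ 0.491 -0.255  0.02 ]
```

Call:
arm_command:
  deltas:
    - [[2,-2,1,0,0,-6.3],[2.5,-2.5,1,0,0,-6.3],[2.5,-2.5,1,0,0,-6.3],[2.5,-2.5,1,0,0,-6.3],[2.5,-2.5,0.5,0,0,-6.3],[2.5,-2.5,0.5,0,0,-6.3],[2.5,-2.5,0,0,0,-6.3],[2.5,-2.5,0,0,0,-6.3],[2.5,-2.5,0,0,0,-6.3],[2.5,-2.5,0,0,0,-6.3],[2.5,-2.5,0,0,0,-6.3],[2.5,-2.5,0,0,0,-6.3]]
  gripper: 0.2

```text
t: 1.1
tool_pos: [0.5098, 0.264, 0.241]
orientation: [-2.349, -2.085, 0.001]
force: [0.4, 0.1, -0.3]
opening: 0.0556
gripper_force: 0.0
```

Call:
arm_command:
  deltas:
    - [[0,0,0,0,0,0],[0,0,0,0,0,0],[0,0,0,0,0,0]]

```text
t: 1.35
tool_pos: [0.5086, 0.2656, 0.2409]
orientation: [-2.342, -2.092, 0.001]
force: [-0.6, 0.3, 0.4]
opening: 0.0559
gripper_force: 0.0
```

Call:
arm_command:
  deltas:
    - [[0.1,-0.3,-1.2,0,0,-1],[0.1,-0.2,-1.2,0,0,0],[0,0,-1.2,0,0,0],[0,0,-1.2,0,0,0],[0,0,-1.2,0,0,0],[0,0,-1,0,0,0],[0,0,-0.8,0,0,0],[0,0,-0.4,0,0,0],[0,0,0,0,0,0],[0,0,0,0,0,0]]

```text
t: 2.18
tool_pos: [0.5111, 0.2606, 0.1595]
orientation: [2.362, 2.071, 0.0]
force: [0.3, -0.1, 0.8]
opening: 0.0557
gripper_force: 0.0
```

```bash
python3 - <<'E'
from h import *
s=monitor.read_state();print(s["tool_pos"],s["force"])
a=eyes.read_camera("scene");b=eyes.read_camera("top")
c=np.zeros((600,800,3),np.uint8)
c[:,:400]=cv2.resize(a[165:265,290:357],(400,600));c[:,400:]=cv2.resize(b[170:270,145:212],(400,600))
cv2.imwrite("pics/g1.png",c)
E
```

```text
[0.51113454 0.26056473 0.15954962] [ 0.3459907  -0.09412704  0.75055034]
```

View pics/g1.png

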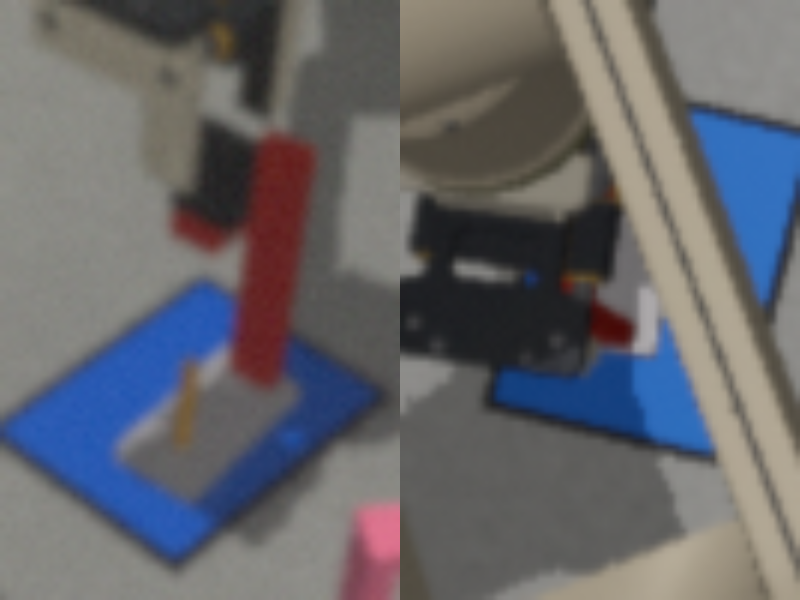

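The fingers straddle the handle (about (225,180) in the left half), one on each x side, and the tool is undisturbed. I'll close now.

Call:
arm_command:
  deltas:
    - [[0,0,-0.1,0,0,0],[0,0,0,0,0,0],[0,0,0,0,0,0],[0,0,0,0,0,0],[0,0,0,0,0,0],[0,0,0,0,0,0],[0,0,0,0,0,0],[0,0,0,0,0,0]]
  gripper: -1
  squeeze: 50

```text
t: 2.95
tool_pos: [0.5112, 0.2605, 0.1585]
orientation: [2.362, 2.071, 0.001]
force: [1.0, 0.9, -0.5]
opening: 0.0153
gripper_force: 50.0
```

Call:
arm_command:
  deltas:
    - [[0,0,0.1,0,0,0],[0,0,0.2,0,0,0],[0,0,0.4,0,0,0],[0,0,0.5,0,0,0],[0,0,0.5,0,0,0],[0,0,0.3,0,0,0],[0,0,0,0,0,0],[0,0,0,0,0,0]]

```text
t: 3.62
tool_pos: [0.5113, 0.2606, 0.1789]
orientation: [2.362, 2.071, 0.001]
force: [-0.8, -0.1, -5.3]
opening: 0.0153
gripper_force: 50.0
```

```bash
python3 - <<'E'
from h import *
s=monitor.read_state();print({k:np.round(s[k],4) for k in("tool_pos","orientation","force","wrist_torque","opening","gripper_force")})
a=eyes.read_camera("scene")
h=cv2.cvtColor(a,cv2.COLOR_BGR2HSV);H,S,V=cv2.split(h)
cv2.imwrite("pics/g2.png",cv2.resize(a[165:265,290:357],(402,600),interpolation=cv2.INTER_CUBIC))
E
```

```text
{'tool_pos': array([0.5113, 0.2606, 0.1789]), 'orientation': array([2.3618e+00, 2.0712e+00, 1.2000e-03]), 'force': array([-0.8195, -0.0833, -5.3275]), 'wrist_torque': array([-0.1163, -0.0496,  0.0386]), 'opening': np.float64(0.0153), 'gripper_force': np.float64(50.005)}
```

View pics/g2.png

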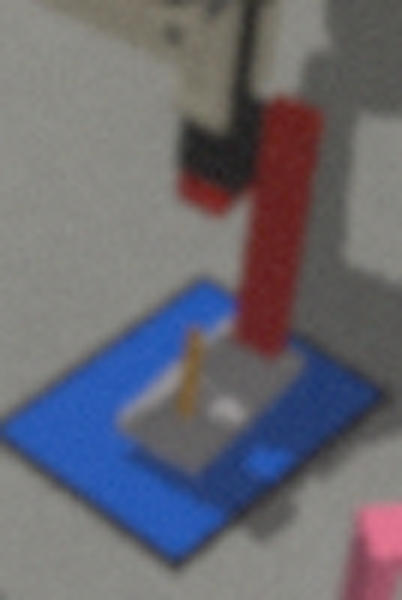

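The tool is lifted off the mat and upright; the foot has a shadow gap at (200,460). It weighs about 4.7 N. Next I'll carry it to the nest's -x side.

Call:
arm_command:
  deltas:
    - [[0,-0.7,0,0,0,0.5],[0.3,-1.7,0,0,0,0.5],[0.4,-2.5,0,0,0,0.5],[0.4,-3,0,0,0,0.5],[0.4,-3,0,0,0,0.5],[0.4,-3,0,0,0,0.5],[0.4,-3,0,0,0,0.5],[0.4,-3,0,0,0,0.5],[0.4,-3,0,0,0,0.5],[0.4,-2.6,0,0,0,0.5],[0.3,-1.8,0,0,0,0.5],[0,-1,0,0,0,0.4]]

```text
t: 4.67
tool_pos: [0.549, -0.0256, 0.1781]
orientation: [2.253, 2.188, -0.001]
force: [-0.3, 0.1, -4.2]
opening: 0.0153
gripper_force: 50.0
```

Call:
arm_command:
  deltas:
    - [[0,0,-0.4,0,0,0],[0,0,-0.5,0,0,0],[0,0,-0.5,0,0,0],[0,0,-0.2,0,0,0],[0,0,0,0,0,0],[0,0,0,0,0,0]]

```text
t: 5.17
tool_pos: [0.5487, -0.0217, 0.162]
orientation: [-2.251, -2.191, 0.001]
force: [-0.0, -1.4, -5.0]
opening: 0.0155
gripper_force: 50.0
```

```bash
python3 - <<'E'
from h import *
s=monitor.read_state();print({k:np.round(s[k],4) for k in("tool_pos","orientation","force","wrist_torque","opening","gripper_force")})
a=eyes.read_camera("scene");b=eyes.read_camera("top")
cv2.imwrite("pics/n1r.png",a);cv2.imwrite("pics/n1t.png",b)
c=np.zeros((600,800,3),np.uint8)
c[:,:400]=cv2.resize(a[155:255,180:247],(400,600),interpolation=2);c[:,400:]=cv2.resize(b[130:230,255:322],(400,600),interpolation=2)
cv2.imwrite("pics/n1.png",c)
E
```

```text
{'tool_pos': array([ 0.5487, -0.0217,  0.162 ]), 'orientation': array([-2.2505e+00, -2.1910e+00,  7.0000e-04]), 'force': array([-0.0463, -1.3769, -5.0175]), 'wrist_torque': array([-0.1286, -0.0487, -0.0206]), 'opening': np.float64(0.0155), 'gripper_force': np.float64(50.0094)}
```

View pics/n1.png

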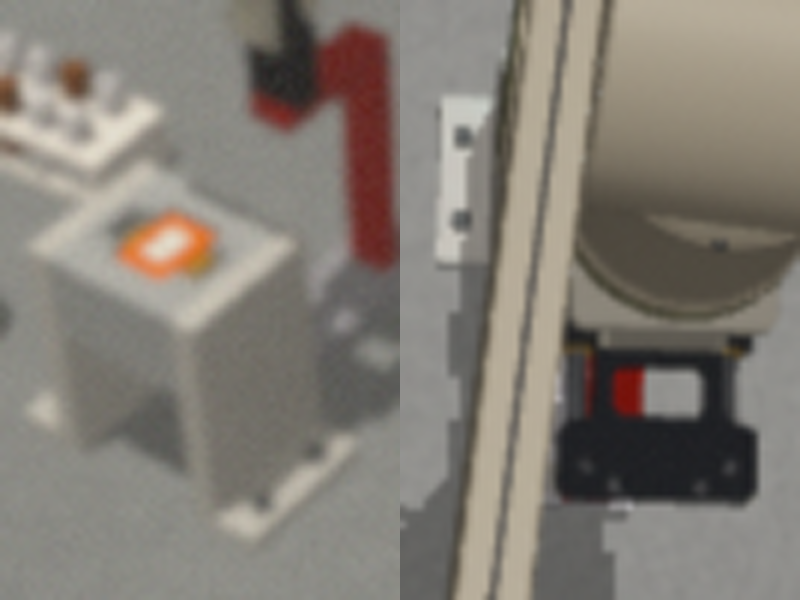

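Call:
arm_command:
  deltas:
    - [[0.3,0,0,0,0,0],[0.7,-0.1,0,0,0,0],[0.9,0,0,0,0,0],[0.9,-0.1,0,0,0,0],[0.9,0,0,0,0,0],[0.9,-0.1,0,0,0,0],[0.9,0,0,0,0,0],[0.9,0,0,0,0,0],[0.8,0,0,0,0,0],[0.4,0,0,0,0,0],[0.2,0,0,0,0,0],[0,0,0,0,0,0]]

```text
t: 6.27
tool_pos: [0.6273, -0.0255, 0.1623]
orientation: [-2.252, -2.19, 0.0]
force: [0.2, -0.5, -4.6]
opening: 0.0152
gripper_force: 50.0
```

Call:
arm_command:
  deltas:
    - [[0,0,0.2,0,0,0],[0,0,0.2,0,0,0],[0,0,0.2,0,0,0],[0,0,0.2,0,0,0],[0,0,0.1,0,0,0],[0,0,0,0,0,0],[0,0,0,0,0,0]]

```text
t: 6.85
tool_pos: [0.6271, -0.0255, 0.1716]
orientation: [2.252, 2.19, 0.0]
force: [0.7, 0.3, -4.5]
opening: 0.0155
gripper_force: 50.0
```

Call:
arm_command:
  deltas:
    - [[0,0,0.05,0,0,0],[0,0,0,0,0,0],[0,0,0.05,0,0,0],[0,0,0,0,0,0],[0,0,0,0,0,0]]

```text
t: 7.27
tool_pos: [0.6271, -0.0255, 0.1724]
orientation: [2.252, 2.19, 0.0]
force: [-0.1, -0.5, -4.3]
opening: 0.0152
gripper_force: 50.0
```

Call:
arm_command:
  deltas:
    - [[0,0,0.05,0,0,0],[0,0,0,0,0,0],[0,0,0,0,0,0]]

```text
t: 7.52
tool_pos: [0.6271, -0.0255, 0.173]
orientation: [2.252, 2.19, 0.0]
force: [0.1, 0.7, -5.5]
opening: 0.0152
gripper_force: 50.0
```

Call:
arm_command:
  deltas:
    - [[0,0,0.05,0,0,0],[0,0,0,0,0,0],[0,0,0,0,0,0]]

```text
t: 7.77
tool_pos: [0.6269, -0.0255, 0.1733]
orientation: [-2.252, -2.19, 0.0]
force: [-0.4, -0.1, -5.9]
opening: 0.015
gripper_force: 50.0
```

Call:
arm_command:
  deltas:
    - [[0,0,0.05,0,0,0],[0,0,0,0,0,0],[0,0,0,0,0,0]]

```text
t: 8.02
tool_pos: [0.6267, -0.0254, 0.1734]
orientation: [-2.252, -2.19, 0.001]
force: [0.1, 0.1, -9.5]
opening: 0.0153
gripper_force: 50.0
```

```bash
python3 -c "
from h import *
for _ in range(1):
    s=monitor.read_state();print({k:np.round(s[k],4) for k in('t','tool_pos','force','wrist_torque')})"
```

```text
{'t': np.float64(8.0167), 'tool_pos': array([ 0.6267, -0.0254,  0.1734]), 'force': array([ 0.0755,  0.0945, -9.4627]), 'wrist_torque': array([-0.1144, -0.2071, -0.0116])}
```

Call:
arm_command:
  deltas:
    - [[0,0,-0.15,0,0,0],[0.25,0,0,0,0,0],[0,0,0,0,0,0],[0,0,0.1,0,0,0],[0,0,0.05,0,0,0],[0,0,0,0,0,0],[0,0,0,0,0,0]]

```text
t: 8.6
tool_pos: [0.6293, -0.0254, 0.1734]
orientation: [-2.252, -2.19, 0.001]
force: [1.5, 0.1, -10.5]
opening: 0.0151
gripper_force: 50.0
```

Call:
arm_command:
  deltas:
    - [[0,0,-0.15,0,0,0],[0.25,0,0,0,0,0],[0,0,0,0,0,0],[0,0,0.1,0,0,0],[0,0,0.05,0,0,0],[0,0,0,0,0,0],[0,0,0,0,0,0]]

```text
t: 9.18
tool_pos: [0.6318, -0.0254, 0.1735]
orientation: [-2.252, -2.19, 0.001]
force: [0.7, 1.1, -10.4]
opening: 0.0151
gripper_force: 50.0
```

Call:
arm_command:
  deltas:
    - [[0,0,-0.15,0,0,0],[0.25,0,0,0,0,0],[0,0,0,0,0,0],[0,0,0.1,0,0,0],[0,0,0.05,0,0,0],[0,0,0,0,0,0],[0,0,0,0,0,0]]

```text
t: 9.77
tool_pos: [0.6344, -0.0254, 0.1736]
orientation: [-2.252, -2.19, 0.0]
force: [0.5, 0.5, -8.1]
opening: 0.0156
gripper_force: 50.0
```

Call:
arm_command:
  deltas:
    - [[0,0,-0.15,0,0,0],[0.25,0,0,0,0,0],[0,0,0,0,0,0],[0,0,0.1,0,0,0],[0,0,0.05,0,0,0],[0,0,0,0,0,0],[0,0,0,0,0,0]]

```text
t: 10.35
tool_pos: [0.6372, -0.0255, 0.1742]
orientation: [2.252, 2.19, 0.0]
force: [-0.3, 0.3, -4.6]
opening: 0.0152
gripper_force: 50.0
```

Call:
arm_command:
  deltas:
    - [[0,0,-0.15,0,0,0],[0.25,0,0,0,0,0],[0,0,0,0,0,0],[0,0,0.1,0,0,0],[0,0,0.05,0,0,0],[0,0,0,0,0,0],[0,0,0,0,0,0]]

```text
t: 10.93
tool_pos: [0.6396, -0.0255, 0.1741]
orientation: [2.252, 2.19, 0.0]
force: [0.1, -0.3, -4.7]
opening: 0.0151
gripper_force: 50.0
```

Free at both 0.6372 and 0.6396, so the hole centre is about 0.6384. I'll centre on that and rise inside the hole.

Call:
arm_command:
  deltas:
    - [[-0.12,0,0,0,0,0],[0,0,0,0,0,0],[0,0,0.1,0,0,0],[0,0,0.1,0,0,0],[0,0,0.1,0,0,0],[0,0,0,0,0,0],[0,0,0,0,0,0]]

```text
t: 11.52
tool_pos: [0.6385, -0.0255, 0.1772]
orientation: [2.252, 2.19, 0.0]
force: [-0.7, -0.6, -5.0]
opening: 0.0154
gripper_force: 50.0
```

Call:
arm_command:
  deltas:
    - [[0,0,0.1,0,0,0],[0,0,0.1,0,0,0],[0,0,0.1,0,0,0],[0,0,0.1,0,0,0],[0,0,0.1,0,0,0],[0,0,0,0,0,0],[0,0,0,0,0,0]]

```text
t: 12.1
tool_pos: [0.6384, -0.0255, 0.1821]
orientation: [2.252, 2.19, 0.0]
force: [0.1, 0.3, -4.4]
opening: 0.0153
gripper_force: 50.0
```

Call:
arm_command:
  deltas:
    - [[0,0,0.05,0,0,0],[0,0,0.05,0,0,0],[0,0,0.05,0,0,0],[0,0,0,0,0,0],[0,0,0,0,0,0]]

```text
t: 12.52
tool_pos: [0.6382, -0.0255, 0.1833]
orientation: [-2.252, -2.19, 0.0]
force: [0.5, 0.2, -6.6]
opening: 0.0153
gripper_force: 50.0
```

Call:
arm_command:
  deltas:
    - [[0,0,0.05,0,0,0],[0,0,0,0,0,0],[0,0,0.05,0,0,0],[0,0,0,0,0,0],[0,0,0,0,0,0]]

```text
t: 12.93
tool_pos: [0.6379, -0.0254, 0.1835]
orientation: [-2.251, -2.189, 0.001]
force: [0.8, 1.4, -11.8]
opening: 0.0153
gripper_force: 50.0
```

Call:
arm_command:
  deltas:
    - [[0,0,0.05,0,0,0],[0,0,0,0,0,0],[0,0,0.05,0,0,0],[0,0,0,0,0,0],[0,0,0,0,0,0]]

```text
t: 13.35
tool_pos: [0.6384, -0.0254, 0.1854]
orientation: [-2.252, -2.19, 0.0]
force: [1.0, -0.4, -12.7]
opening: 0.0155
gripper_force: 50.0
```

Call:
arm_command:
  deltas:
    - [[0,0,0.05,0,0,0],[0,0,0.05,0,0,0],[0,0,0.05,0,0,0],[0,0,0.05,0,0,0],[0,0,0.05,0,0,0],[0,0,0.05,0,0,0],[0,0,0.05,0,0,0],[0,0,0.05,0,0,0],[0,0,0,0,0,0],[0,0,0,0,0,0]]

```text
t: 14.18
tool_pos: [0.6384, -0.0255, 0.1895]
orientation: [2.252, 2.19, 0.0]
force: [0.2, 0.7, -13.1]
opening: 0.0155
gripper_force: 50.1
```

Call:
arm_command:
  deltas:
    - [[0,0,0.05,0,0,0],[0,0,0.05,0,0,0],[0,0,0.05,0,0,0],[0,0,0.05,0,0,0],[0,0,0.05,0,0,0],[0,0,0.05,0,0,0],[0,0,0.05,0,0,0],[0,0,0.05,0,0,0],[0,0,0,0,0,0],[0,0,0,0,0,0]]

```text
t: 15.02
tool_pos: [0.6384, -0.0255, 0.1936]
orientation: [2.252, 2.19, 0.0]
force: [1.2, 0.5, -13.3]
opening: 0.0152
gripper_force: 50.1
```

Call:
arm_command:
  deltas:
    - [[0,0,0.05,0,0,0],[0,0,0.05,0,0,0],[0,0,0.05,0,0,0],[0,0,0.05,0,0,0],[0,0,0.05,0,0,0],[0,0,0.05,0,0,0],[0,0,0.05,0,0,0],[0,0,0,0,0,0],[0,0,0,0,0,0],[0,0,0,0,0,0]]

```text
t: 15.85
tool_pos: [0.6384, -0.0255, 0.197]
orientation: [2.252, 2.19, 0.0]
force: [1.6, -0.2, -13.8]
opening: 0.0152
gripper_force: 50.1
```

```bash
python3 - <<'E'
from h import *
s=monitor.read_state();print(s["t"],s["tool_pos"],s["force"])
a=eyes.read_camera("scene");a0=cv2.imread("pics/s0r.png");cv2.imwrite("pics/p1r.png",a)
c=np.hstack([cv2.resize(i[165:225,175:242],(400,360),interpolation=2) for i in(a0,a)])
cv2.imwrite("pics/p1.png",c)
print([proj("scene",(.634,-.025,z)).round(1) for z in(.122,.136)])
E
```

```text
15.85 [ 0.63839197 -0.02549557  0.19704658] [  1.56218382  -0.18108667 -13.77287839]
[array([207.6, 195.2]), array([207.1, 191.2])]
```

View pics/p1.png

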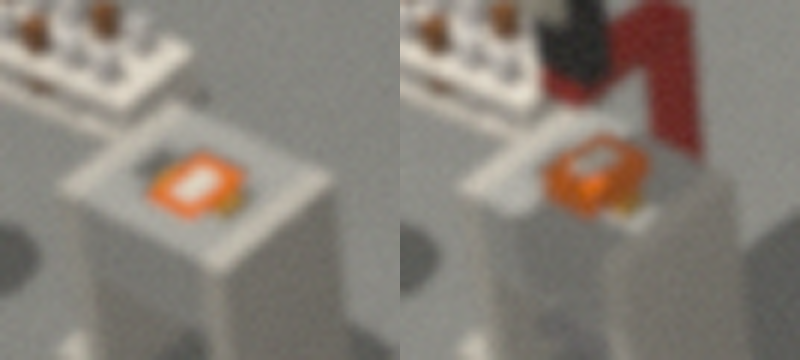

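The cell now stands proud and level: its window moved about 4.3 px up in the scene view, against 4.0 px expected for 14 mm. The rod can come down and out.

Call:
arm_command:
  deltas:
    - [[0,0,-0.1,0,0,0],[0,0,-0.2,0,0,0],[0,0,-0.3,0,0,0],[0,0,-0.4,0,0,0],[0,0,-0.5,0,0,0],[0,0,-0.5,0,0,0],[0,0,-0.5,0,0,0],[0,0,-0.5,0,0,0],[0,0,-0.3,0,0,0],[0,0,-0.2,0,0,0],[0,0,0,0,0,0],[0,0,0,0,0,0]]

```text
t: 16.9
tool_pos: [0.6383, -0.0254, 0.1619]
orientation: [-2.252, -2.19, 0.0]
force: [0.9, 0.4, -5.7]
opening: 0.0155
gripper_force: 50.0
```

Call:
arm_command:
  deltas:
    - [[-0.3,0,0,0,0,0],[-0.6,0.1,0,0,0,0],[-0.9,0,0,0,0,0],[-0.9,0.1,0,0,0,0],[-0.9,0,0,0,0,0],[-0.9,0.1,0,0,0,0],[-0.9,0,0,0,0,0],[-0.9,0,0,0,0,0],[-0.9,0,0,0,0,0],[-0.9,0,0,0,0,0],[-0.6,0,0,0,0,0],[-0.3,0,0,0,0,0]]

```text
t: 17.9
tool_pos: [0.5475, -0.0224, 0.1622]
orientation: [2.252, 2.19, 0.0]
force: [-0.6, -0.3, -4.4]
opening: 0.0155
gripper_force: 50.0
```

Call:
arm_command:
  deltas:
    - [[0,0.3,0.5,0,0,0],[0,0.8,0.6,0,0,-0.5],[-0.3,2,0.6,0,0,-0.5],[-0.4,3,0,0,0,-0.6],[-0.4,3,0,0,0,-0.6],[-0.4,3,0,0,0,-0.6],[-0.4,3,0,0,0,-0.6],[-0.4,3,0,0,0,-0.6],[-0.4,3,0,0,0,-0.6],[-0.4,3,0,0,0,-0.6],[-0.3,2.5,0,0,0,-0.6],[-0.2,1.2,0,0,0,-0.1]]

```text
t: 18.9
tool_pos: [0.5119, 0.2597, 0.1798]
orientation: [-2.36, -2.072, -0.003]
force: [-0.3, 0.7, -5.4]
opening: 0.0155
gripper_force: 50.0
```

Call:
arm_command:
  deltas:
    - [[0,0.5,0,0,0,0],[0,0,0,0,0,0],[0,0,-0.3,0,0,0],[0,0,-0.5,0,0,0],[0,0,-0.5,0,0,0],[0,0,-0.3,0,0,0],[0,0,0,0,0,0],[0,0,0,0,0,0]]

```text
t: 19.57
tool_pos: [0.5121, 0.2599, 0.1624]
orientation: [-2.363, -2.07, 0.002]
force: [0.0, -0.5, -5.1]
opening: 0.0153
gripper_force: 50.0
```

```bash
python3 - <<'E'
from h import *
s=monitor.read_state();print({k:np.round(s[k],4) for k in("tool_pos","orientation","force","wrist_torque","opening","gripper_force")})
a=eyes.read_camera("scene");b=eyes.read_camera("top")
cv2.imwrite("pics/q1r.png",a);cv2.imwrite("pics/q1t.png",b)
c=np.zeros((600,800,3),np.uint8)
c[:,:400]=cv2.resize(a[165:265,290:357],(400,600),interpolation=2);c[:300,400:]=cv2.resize(a[175:225,175:242],(400,300),interpolation=2);c[300:,400:]=cv2.resize(b[130:180,255:322],(400,300),interpolation=2)
cv2.imwrite("pics/q1.png",c)
E
```

```text
{'tool_pos': array([0.5121, 0.2599, 0.1624]), 'orientation': array([-2.3626e+00, -2.0702e+00,  1.6000e-03]), 'force': array([ 0.0429, -0.4827, -5.1157]), 'wrist_torque': array([-0.1115, -0.08  ,  0.0017]), 'opening': np.float64(0.0153), 'gripper_force': np.float64(50.01)}
```

View pics/q1.png

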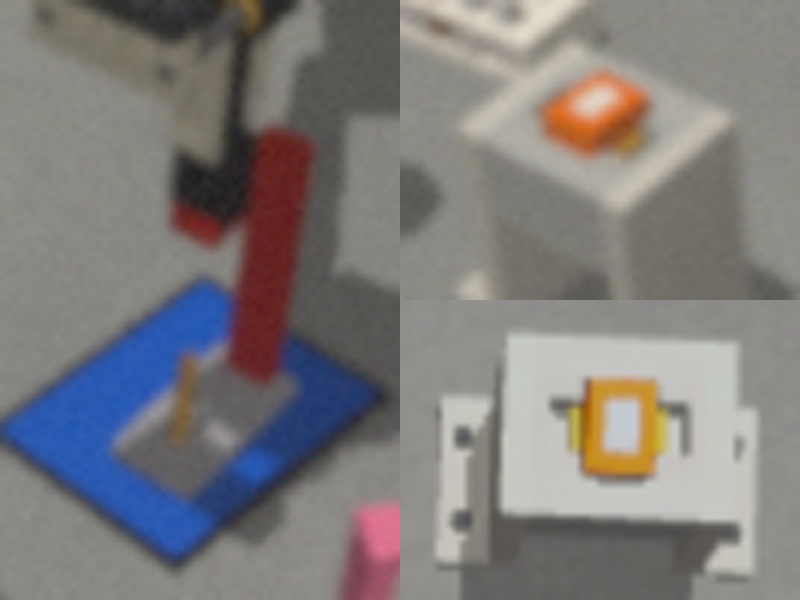

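The cell stands proud and level in the nest; its window is at (599,98) in the top-right crop. The tool is upright over the mat. I'll set it down and check the cell height at the same time.

Call:
arm_command:
  deltas:
    - [[0,0,-0.15,0,0,0],[0,0,-0.1,0,0,0],[0,0,-0.05,0,0,0],[0,0,-0.05,0,0,0],[0,0,0,0,0,0],[0,0,0,0,0,0]]

```text
t: 20.17
tool_pos: [0.5123, 0.2606, 0.1594]
orientation: [-2.362, -2.071, 0.0]
force: [0.3, 0.2, -3.8]
opening: 0.0152
gripper_force: 50.0
```

```bash
python3 - <<'E'
from h import *
def win(f,x,y,w,h,top):
    im=cv2.resize(cv2.imread(f)[y:y+h,x:x+w],None,fx=8,fy=8,interpolation=cv2.INTER_CUBIC)
    H,S,V=cv2.split(cv2.cvtColor(im,cv2.COLOR_BGR2HSV)); o=((H>4)&(H<28)&(S>130)).astype(np.uint8)
    # window = hole inside the orange ring
    cs,hi=cv2.findContours(o,cv2.RETR_CCOMP,cv2.CHAIN_APPROX_NONE)
    q=max((c for c,k in zip(cs,hi[0]) if k[3]>=0),key=cv2.contourArea); m=cv2.moments(q)
    return ((m["m10"]/m["m00"]+.5)/8-.5+x,(m["m01"]/m["m00"]+.5)/8-.5+y,m["m00"]/64)
for a,b in(("s0r","t0r"),("q1r","q1t")):
    p=win(f"pics/{a}.png",190,175,35,35,0);q=win(f"pics/{b}.png",275,135,33,30,1);print(np.round(p,2),np.round(q,2),tri(p[:2],q[:2]))
E
```

```text
[207.33 195.3   38.32] [291.33 150.77  65.21] (array([ 0.63467456, -0.02501782,  0.12211736]), np.float64(0.0008005343512790596))Traceback (most recent call last):
  File "<stdin>", line 10, in <module>
  File "<stdin>", line 7, in win
ValueError: max() iterable argument is empty
```

Call:
arm_command:
  deltas:
    - [[0,0,-0.05,0,0,0],[0,0,0,0,0,0],[0,0,-0.03,0,0,0],[0,0,0,0,0,0],[0,0,0,0,0,0]]

```text
t: 20.58
tool_pos: [0.5125, 0.2606, 0.1589]
orientation: [2.362, 2.071, 0.001]
force: [0.3, -0.1, -3.2]
opening: 0.0155
gripper_force: 50.0
```

```bash
python3 - <<'E'
from h import *
def win(f,x,y,w,h,th):
    im=cv2.resize(cv2.imread(f)[y:y+h,x:x+w],None,fx=8,fy=8,interpolation=cv2.INTER_CUBIC)
    H,S,V=cv2.split(cv2.cvtColor(im,cv2.COLOR_BGR2HSV)); o=((H<30)&(S>th)).astype(np.uint8)
    cs,hi=cv2.findContours(o,cv2.RETR_CCOMP,cv2.CHAIN_APPROX_NONE)
    L=[c for c,k in zip(cs,hi[0]) if k[3]>=0]
    if not L: return None
    m=cv2.moments(max(L,key=cv2.contourArea)); return ((m["m10"]/m["m00"]+.5)/8-.5+x,(m["m01"]/m["m00"]+.5)/8-.5+y)
for th in(80,100,120):
  for a,b in(("s0r","t0r"),("q1r","q1t")):
    p=win(f"pics/{a}.png",190,175,35,35,th);q=win(f"pics/{b}.png",275,135,33,30,th);print(th,a,p,q,tri(p,q)[0] if p and q else "")
E
```

```text
80 s0r (207.31371374728505, 195.37575859205316) (291.2687884195915, 150.82462695815983) [ 0.63466413 -0.02497968  0.12184791]
80 q1r (207.25591228451398, 191.29488084890627) (291.7534564324483, 150.49145212948022) [ 0.63259366 -0.02512183  0.13458907]
100 s0r (207.34707675753228, 195.3589729794357) (291.27560876808616, 150.7797566068739) [ 0.63470213 -0.02491942  0.1219757 ]
100 q1r (207.26378205128205, 191.3029500261643) (291.73585909498206, 150.4814684139785) [ 0.63261652 -0.02507568  0.13459748]
120 s0r (207.3330110706703, 195.31549514710343) (291.3128599599349, 150.8015812153082) [ 0.63463367 -0.02501223  0.12203785]
120 q1r (207.24532743114108, 191.2443939211435) (291.7226253705534, 150.46690752635047) [ 0.632627   -0.02505411  0.13481031]
```

The rise is 13 to 14 mm by vision and 14 mm by the arm, so the cell height is right. I'll finish setting the tool down.

Call:
arm_command:
  deltas:
    - [[0,0,-0.03,0,0,0],[0,0,0,0,0,0],[0,0,-0.02,0,0,0],[0,0,0,0,0,0],[0,0,0,0,0,0]]

```text
t: 21.0
tool_pos: [0.5128, 0.2606, 0.1587]
orientation: [2.362, 2.071, 0.002]
force: [1.3, -0.8, 1.0]
opening: 0.0153
gripper_force: 50.0
```

Call:
arm_command:
  deltas:
    - [[0,0,0,0,0,0],[0,0,0,0,0,0],[0,0,0,0,0,0]]
  squeeze: 5

```text
t: 21.25
tool_pos: [0.5128, 0.2607, 0.1587]
orientation: [2.362, 2.071, 0.002]
force: [2.2, -1.5, 2.7]
opening: 0.0159
gripper_force: 5.0
```

Call:
arm_command:
  deltas:
    - [[0,0,0,0,0,0],[0,0,0,0,0,0],[0,0,0,0,0,0],[0,0,0,0,0,0],[0,0,0,0,0,0]]
  gripper: 0.1

```text
t: 21.67
tool_pos: [0.512, 0.2605, 0.1578]
orientation: [-2.362, -2.071, 0.001]
force: [-0.5, -0.2, 0.8]
opening: 0.0447
gripper_force: 0.0
```

Call:
arm_command:
  deltas:
    - [[0,0,0.2,0,0,0],[0,0,0.8,0,0,0],[0,0,1.5,0,0,0],[0,0,1.5,0,0,0],[0,0,1.5,0,0,0],[0,0,1.5,0,0,0],[0,0,1.5,0,0,0],[0,0,1.5,0,0,0],[0,1,0,0,0,0],[-1,2,0,0,0,0],[-1,3,0,0,0,0],[-1,3,0,0,0,0]]

```text
t: 22.67
tool_pos: [0.482, 0.3516, 0.2578]
orientation: [-2.364, -2.069, -0.0]
force: [-0.1, -0.1, 0.7]
opening: 0.051
gripper_force: 0.0
```

Call:
arm_command:
  deltas:
    - [[-2,3,0,0,0,0],[-2,3,0,0,0,0],[-2,3,0,0,0,0],[-1,1,0,0,0,0],[0,0,0,0,0,0],[0,0,0,0,0,0]]

```text
t: 23.17
tool_pos: [0.4116, 0.4511, 0.2576]
orientation: [2.359, 2.074, -0.001]
force: [-0.5, -0.0, -0.4]
opening: 0.0511
gripper_force: 0.0
```

```bash
python3 - <<'E'
from h import *
s=monitor.read_state();print(s["t"],s["tool_pos"],s["force"],s["opening"])
a=eyes.read_camera("scene");b=eyes.read_camera("top")
c=np.zeros((600,800,3),np.uint8)
c[:300,:400]=cv2.resize(a[165:265,160:293],(400,300),interpolation=2);c[:300,400:]=cv2.resize(a[165:265,270:403],(400,300),interpolation=2);c[300:]=cv2.resize(b[100:280,100:400],(800,300)) if 0 else cv2.resize(b[110:260,80:480],(800,300))
cv2.imwrite("pics/f1.png",c)
E
```

```text
23.1667 [0.41157384 0.45110113 0.25757343] [-0.52097239 -0.02755952 -0.35524273] 0.05107696525655466
```

View pics/f1.png

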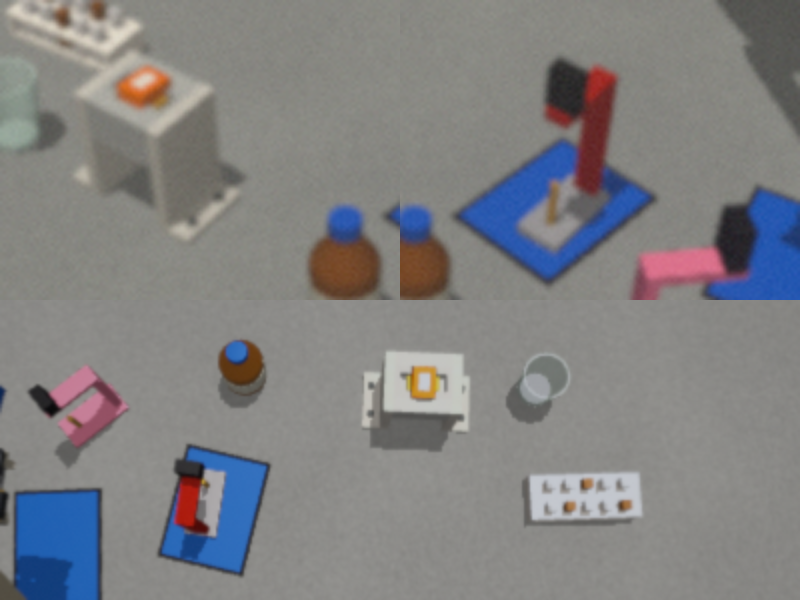

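The tool stands upright on its mat at (200,500) in the lower panel. The cell is proud in the nest at (423,382), and the rack, bottle and beaker have not moved.

```bash
python3 -c "
from plant import ticket
print(ticket.close_job())"
```

```text
the job is handed in; nothing more can be done
None
```

The cell stands about 12 mm proud (12–14 mm rise by camera, 14 mm by the arm), level in the nest; the tool is released upright on its blue mat, the rack, bottle and beaker were not touched, and the job was handed in at about 23 s.

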